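# Free the sagging barrel bolt of the aerosol cage and hold its sprung gate ajar

## Task

Open the aerosol cage for me: its infill panel has crept toward the gate, so first push it back along its track until it butts flush against the fixed jamb, and leave it flush. Then take the barrel bolt by its ball knob, lift its sagging nose over the keeper's bent lip while you draw it all the way clear, and swing the gate about 30 degrees open. The gate is sprung to close itself, so finish still holding it there, steady, and knock nothing over or about.

Things in the scene. Friction and masses are not known exactly. Their poses are not given: they have to be found in the camera images.
- cage: bench-top aerosol cage, grey square tube and dark weld mesh, 495 mm wide (y), 165 deep (x), 245 high, fixed. Origin: under its front face at bench level; x points into the cage, y left, z up. Front, from left: gate (y = 0.22 to its free edge y = -0.005), sliding infill panel, fixed jamb (left edge y = -0.190). Only the bolt's knob stands above z = 0.245.
- panel (a joint): mesh infill panel sliding along the cage's y in a track just behind the gate; it carries the keeper. Value: gap (m) between its right edge and the fixed jamb; 0 is butted flush (hard stop), at most 0.034; starts open. Drags with 4 N, stays where left. With the gap open the keeper sits too near the gate for the bolt's 42 mm travel to clear it.
- panel_handle (a point): on the axis of the panel's upright bow handle, a 10 mm round bar 46 mm proud of the panel, 30 mm in front of the cage's front face, from z = 0.130 to 0.226; this point is at z = 0.205. Straddle or pinch it from above across y, or push it sideways toward the cage's -y. The keeper (44 mm wide) begins 85 mm to its left.
- keeper_lip (a point): middle of the top edge of the keeper's bent lip: 4 mm steel upright at the gate-side mouth of the keeper, z = 0.1915. The keeper is a steel strap loop, 20 mm wide, on a 44 mm wide wooden packing block on the panel, open to left and right; its front strap stops the shot bolt from swinging out.
- bolt_knob (a point): centre of the barrel bolt's ball knob: 26 mm steel ball on a 10 mm upright stem on the bolt, z about 0.27 (cage top 0.245), 16 mm in front of the gate, free all round: grip it from above. Moves with bolt, bolt_lift and gate. At the start it is 0.19 from the hinge line, 0.15 when drawn.
- bolt_nose (a point): centre of the end face of the bolt's nose, 103 mm right of the knob along the bolt, an 18 mm round steel bar on the gate's top rail. The last 16 mm are a full-size nose; the 72 mm behind it are worn away from below to a neck (underside 1 mm above the bar's axis), in which the keeper's lip stands.
- bolt (a joint): draw of the bolt along its length (m): 0 fully shot to the right (cage's -y), 0.042 fully drawn to the left (stop). 1 N of friction, stays where left. Panel flush: nose clear of the keeper from 0.033; at about 0.012 its shoulder snags on the keeper's lip unless the nose is lifted. Pulling while snagged drags the panel off its jamb.
- bolt_lift (a joint): tilt of the bolt about its rear guide, 135 mm left of the shot knob (rad): -0.01 sags nose-down by its weight, 0.075 level, 0.10 upper stop. Raise the knob (4 to 5 N) to lift the nose: 8.5 mm above where it hung with the bolt shot just clears the keeper's lip, 12 mm is level wherever it is drawn, 14 mm the stop; it also shifts the knob 6 mm left. Falls back if let go.
- gate (a joint): swing of the gate about its upright hinge line at its left edge (rad): 0 shut, grows as its free edge swings out toward the robot (clockwise seen from above), stop at 1.3. A hinge spring always pulls it shut: about 2.5 N at the knob near shut, 3.5 N at 0.5 rad. 0.52 is 30 degrees.
- gate_hinge (a point): point on the gate's upright hinge line at z = 0.27, on the cage: the knob swings round this line.
- oil_filter: spin-on oil filter with orange cap, 72 mm across, 82 mm high, on the bench to the right of the cage; a bystander, to be left alone. Origin: centre of its underside, z up.
- marker_pen: black and white marker pen, 135 mm long, 12 mm thick, lying on the bench in front of the cage; a bystander, to be left alone. Origin: centre of its underside, z up.
- brake_pad_2: black brake pad, 121x62x17 mm, lying on the bench to the right of the cage; a bystander, to be left alone. Origin: centre of its underside, z up.
- bolt_2: hexagon bolt, about 60 mm long, lying on the bench in front of the cage; a bystander, to be left alone. Origin: centre of its underside, z up.

How it is judged:
On the way, in this order (a step that is already met when the one before it is completed fails the run):
1. the panel is butted flush against the fixed jamb, the gate still shut (value of joint panel below 0.003 m and value of joint gate below 0.06 rad), for 0.2 s.
2. the bolt is drawn clear of the keeper, the panel still flush (value of joint bolt above 0.033 m and value of joint panel below 0.003 m), for 0.1 s.
3. the gate stands ajar in the robot's hold (value of joint gate between 0.35 and 0.75 rad and contact force between cage and the fingers above 1 N), for 0.2 s.
At the end, for the whole second after the job is handed in: the fingers still hold the gate (contact force above 1 N) against its spring, standing still (under 0.05 rad/s) between 0.35 and 0.75 rad (20 to 43 degrees) open, the bolt still drawn (above 30 mm), and the infill panel within 3 mm of its jamb (all of step 3 and velocity of joint gate between -0.05 and 0.05 rad/s and value of joint panel below 0.003 m and value of joint bolt above 0.03 m); the arm keeps its last pose, push and grip.
It fails at once if the gate is flung wide open (beyond 1.0 rad) (value of joint gate above 1 rad).
It fails at once if a bystander is knocked over or moved by more than 30 mm (distance of any of oil_filter, marker_pen, brake_pad_2, bolt_2 from where it was at the start of the episode above 0.03 m or angle between oil_filter's own z axis and vertical above 0.4 rad).
It also fails if it takes over 51 s, if anything falls off the work surface, if the arm or the gripper's body presses on something with over 40 N, if the wrist force passes 120 N, or if a joint passes its speed limit or range.

## Robot

A 7-joint arm with a two-finger parallel gripper is mounted at the origin on a cart in front of the work surface, level with it; the furniture and walls round the work are solid. World frame = base frame: x ahead of the robot, y to its left, z up, the work surface at z = 0. Lengths are in m, angles in rad, forces in N, time in s.
With the tool pointing down it reaches from about 0.425 to 0.875 m from the base axis. Payload 4.7 kg.
Tool frame: the origin (TCP) lies on the mounting face of the last link; the fingertips stand 182 mm ahead of it and the grasp point (between the pads) lies ahead of it (ctrl.grip_point_offset is the z of the grasp point in the tool frame, in m); z points along the fingers, y is the line along which they close (so a half turn about z gives the same grasp; the last joint's range is limited). The gripper opens to 87 mm and grips with 3 to 60 N. Pads are 19 mm wide; open, the fingers measure 117 mm over their backs; the gripper's body (75 mm by 190 mm) begins 51 mm behind the grasp point.
Start: joints at [1.251, 0.321, -0.07, 1.45, 0.023, 1.371, -0.057], TCP at [0.213, -0.614, 0.405] pointing down, gripper open.
Joint ranges: [-2.86, 2.86], [-0.3, 2.09], [-1.38, 1.24], [0.06, 2.45], [-1.56, 4.7], [0.09, 2.05], [-2.69, 2.69]. Speed limits (rad/s): [2.57, 2.57, 3.14, 3.14, 3.14, 3.14, 3.14].

## Interface

Orientations are given as a rotation vector (axis times angle).
In Python, from bench import ctrl gives the robot as it stands.
- The arm moves only by the shell command python3 -m inch 'ROWS' [FORCE]. ROWS is a JSON object whose key "plan" holds a list of rows, 1 to 20 of them, each of 5 numbers: dx, dy, dz in m, then a turn about the tool's z in rad, then the opening from 0.0 (shut) to 1.0 (fully open); each row is the pose to reach, as a shift and turn from the pose commanded when the command began, along the tool's axes at that moment; what a row does not reach only later rows make up. A row lasts 1/10 s, in which the tool goes at most 0.05 m and 0.15 rad, less where a joint would pass 70% of its speed; a pose out of reach is approached as far as the arm can. The fingers move at their own pace and stop on an object; FORCE is the grip in N (left out, the last holds). Time passes only in rows, so rows that do not move let the fingers close. It prints the time, the measured TCP pose, the force, the opening and the grip force at its end. Input that does not fit is refused with a message, and nothing moves.
- ctrl.get_state(): the state, without advancing time (a new reading comes with each control period).
- ctrl.get_image(name): name is "scene" or "top"; returns (picture, depth): 480x640x3 uint8, red, green, blue; 480x640 float32, m along the optical axis (not along the pixel's ray), 0 where there is no reading.
- ctrl.camera_model(name): a dict with "vertical_fov" (degrees; the focal length in pixels is half the picture's height over the tangent of half this angle, whatever the lens; pixels are square), "cx", "cy" (the principal point, pixels), "rvec" (rotation vector, rad) and "tvec" (3), from world to camera coordinates, as OpenCV has them. Camera axes: x right, y down, z forward; pixel columns grow to the right and rows downward; lengths in m; the calibration is good to about 2 mm. A picture is of the moment at which its call begins. camera_model takes no time and is no camera call.
- ctrl.close_job(): hands the job in; it is judged then, once.
The state is a dict: "time": time; "joint_positions": joint angles; "qd": joint speeds; "joint_torque": joint torques, N m; "position": TCP position; "tool_rot": TCP orientation; "ft_force": force on the tool from outside, world axes, zero at the start; "torque": the same for the moment, N m; "grip_width": opening from 0.0 (shut) to 1.0 (fully open); "grip_force": force on a finger pad.
Only numpy, scipy, OpenCV 4.12 (cv2) and the standard library are available. Lean on these libraries where they do the work, as an engineer would, in place of code of your own. Each camera call takes 0.05 s, during which the arm holds its last target. There are 200 camera calls.

## Working session

There is one attempt and no reset: what is moved stays moved. The work goes in short steps, Python scripts to look and compute and a shell command to move; the robot and the scene stay as the last step left them, time stands still between calls to the robot, and variables do not carry over. Pictures are saved under pics/ and viewed, at most 10 in all, crops included, and the job is handed in when it is done.

```bash
mkdir -p pics; cat > h.py <<'E'
import numpy as np, cv2
from bench import ctrl
def cam(n):
    m=ctrl.camera_model(n); f=240/np.tan(np.radians(m["vertical_fov"])/2)
    R=cv2.Rodrigues(np.array(m["rvec"],float))[0]; return f,m["cx"],m["cy"],R,np.array(m["tvec"],float)
def ray(n,u,v):
    f,cx,cy,R,t=cam(n); return -R.T@t, R.T@np.array([(u-cx)/f,(v-cy)/f,1])
def atz(n,u,v,z):
    o,d=ray(n,u,v); return o+d*(z-o[2])/d[2]
def dep(n,D,u,v):
    o,d=ray(n,u,v); return o+d*D[int(v),int(u)]
def proj(n,p):
    f,cx,cy,R,t=cam(n); c=R@np.array(p)+t; return f*c[0]/c[2]+cx,f*c[1]/c[2]+cy
E
python3 - <<'E'
from h import *
for n in("scene","top"):
    I,D=ctrl.get_image(n); cv2.imwrite(f"pics/{n}0.png",I[:,:,::-1]); np.save(n+"0.npy",D)
    print(n,ctrl.camera_model(n), ray(n,320,240))
s=ctrl.get_state(); print(s, ctrl.grip_point_offset)
E
```

```text
scene {'vertical_fov': 55.92975732079281, 'cx': 326.94449256015827, 'cy': 237.875355782448, 'rvec': array([ 0.56608594, -2.40320826,  1.53705464]), 'tvec': array([0.50300668, 0.2565031 , 1.06157181])} (array([0.08363284, 0.99195955, 0.67436346]), array([ 0.40683614, -0.80808978, -0.42630196]))
top {'vertical_fov': 52.38626423136711, 'cx': 315.11973561748056, 'cy': 232.7824507698099, 'rvec': array([ 2.14368308, -2.13328367,  0.16304649]), 'tvec': array([0.07902823, 0.58257024, 1.55772192])} (array([0.3331218 , 0.07519331, 1.62957264]), array([ 0.14076988, -0.00591162, -0.99018574]))
{'time': 0.1, 'joint_positions': array([ 1.25110732,  0.32177926, -0.07009286,  1.45154738,  0.02257817,
        1.37077461, -0.05688872]), 'qd': array([ 0.00072684, -0.00164488,  0.00049464, -0.00165554, -0.00033567,
        0.0010528 ,  0.0014855 ]), 'joint_torque': array([ 2.19328622e-04, -4.92570484e+01, -4.05463949e-01, -3.13399386e+01,
       -6.41029654e-02,  3.94587731e-02,  4.10785799e-05]), 'position': array([ 0.21287847, -0.61396967,  0.40375374]), 'tool_rot': array([-3.09626842e+00, -5.21669524e-01,  5.52841496e-04]), 'ft_force': array([-0.27346186, -0.51310309, -0.19905252]), 'torque': array([0.01294736, 0.0500012 , 0.03824408]), 'grip_force': 0.0, 'grip_width': 0.9998297635722725} 0.1635
```

View pics/scene0.png

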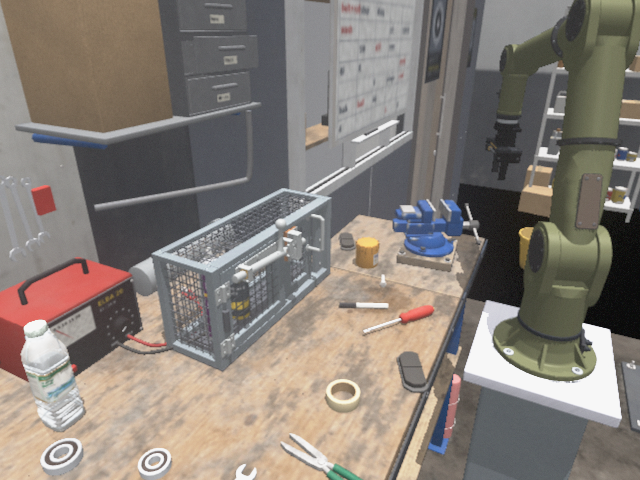

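View pics/top0.png

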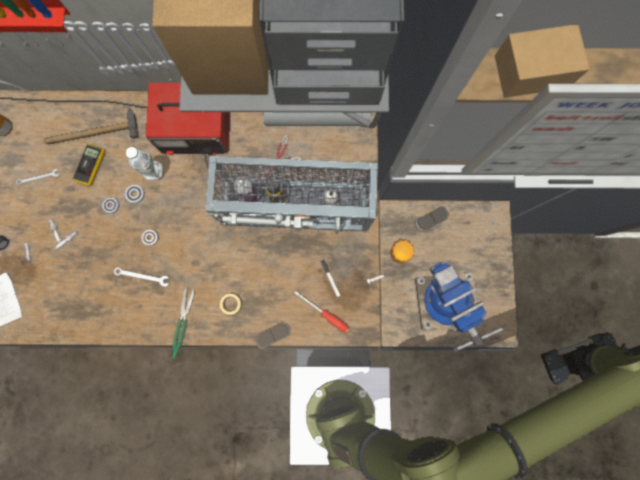

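The cage is at about (293,195) in the top view and (245,265) in the scene view. I'll enlarge both crops.

```bash
python3 - <<'E'
from h import *
a=cv2.imread("pics/top0.png")[145:245,195:395]; cv2.imwrite("pics/tc.png",cv2.resize(a,None,fx=4,fy=4,interpolation=cv2.INTER_CUBIC))
a=cv2.imread("pics/scene0.png")[185:365,155:345]; cv2.imwrite("pics/sc.png",cv2.resize(a,None,fx=3.3,fy=3.3,interpolation=cv2.INTER_CUBIC))
E
```

```text
(no output)
```

View pics/tc.png

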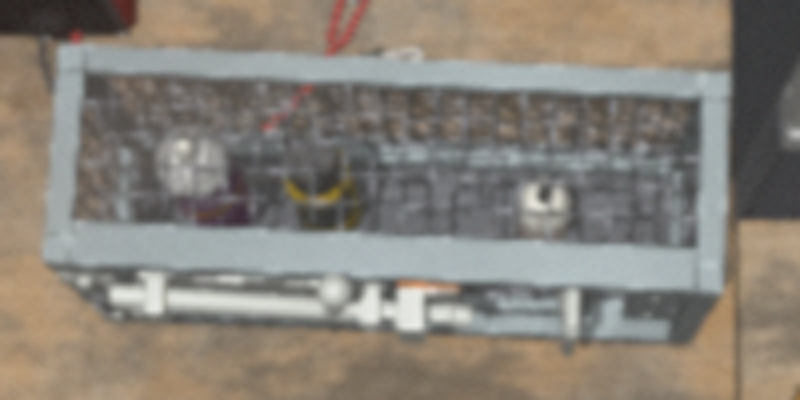

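View pics/sc.png

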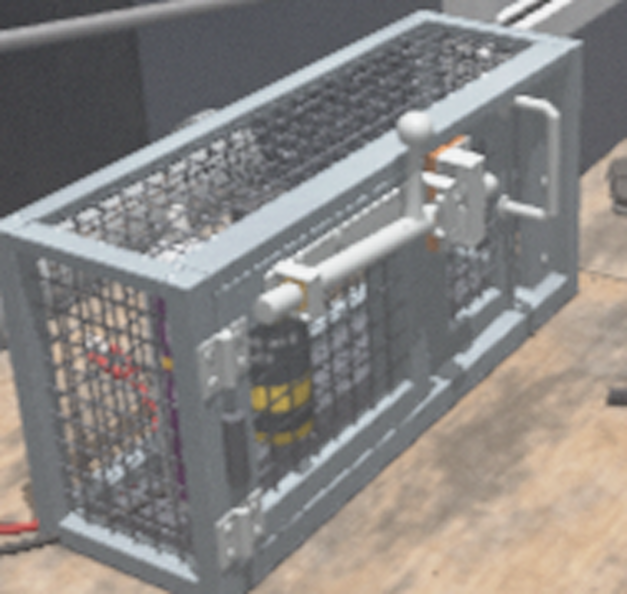

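```bash
python3 - <<'E'
from h import *
L=atz("top",206.3,210.5,.245);R=atz("top",375.5,217.5,.245);print("top edge",L,R,np.linalg.norm(L-R))
L2=atz("scene",212.6,272.9,.245);R2=atz("scene",330.8,197.7,.245);print("scene edge",L2,R2,np.linalg.norm(L2-R2))
print("knob",atz("top",278.5,218.2,.27),atz("scene",280.8,223.5,.27))
print("handle",atz("top",337.7,224.5,.226),atz("scene",322.6,216.8,.226),atz("scene",321.7,249.5,.13))
Ds=np.load("scene0.npy");Dt=np.load("top0.npy")
print(dep("scene",Ds,281,223),dep("top",Dt,278,218),dep("top",Dt,338,224))
for nm,D in(("top",Dt),("scene",Ds)):
  f,cx,cy,Rm,t=cam(nm); v,u=np.mgrid[:480,:640]
  P=(np.stack([(u-cx)/f*D,(v-cy)/f*D,D],-1)-t)@Rm
  m=(D>0)&(abs(P[...,2]-.245)<.006)&(P[...,0]>.5)&(P[...,0]<.85)&(abs(P[...,1]-.12)<.35)
  q=P[m][:,:2].astype(np.float32); r=cv2.minAreaRect(q); print(nm,len(q),r,cv2.boxPoints(r))
  k=P[(D>0)&(P[...,2]>.258)&(P[...,2]<.3)&(P[...,0]>.5)&(P[...,0]<.62)&(abs(P[...,1]-.12)<.3)]
  print("knobpts",len(k),k.mean(0),k.min(0),k.max(0))
E
```

```text
top edge [0.61470461 0.39647323 0.245     ] [ 0.596278   -0.09299105  0.245     ] 0.4898110053205658
scene edge [0.60917189 0.40535984 0.245     ] [ 0.59159487 -0.08226472  0.245     ] 0.4879412518644034
knob [0.58827494 0.18494523 0.27      ] [0.58810065 0.18821344 0.27      ]
handle [0.57860289 0.01530375 0.226     ] [0.5697601  0.01208861 0.226     ] [0.57182223 0.01171239 0.13      ]
[0.58397848 0.19386771 0.27418196] [0.58665025 0.18541854 0.28166989] [0.57902681 0.01468615 0.23203542]
top 3881 ((0.6945990324020386, 0.10607746243476868), (0.24153032898902893, 0.5986282825469971), 7.205443382263184) [[ 0.53724533  0.3878806 ]
 [ 0.6123298  -0.2060202 ]
 [ 0.85195273 -0.17572567]
 [ 0.7768683   0.41817513]]
knobpts 65 [0.59063351 0.1836352  0.27583299] [0.5787895  0.17236069 0.2643312 ] [0.60332765 0.19465223 0.28630378]
scene 3689 ((0.692970335483551, 0.11220541596412659), (0.2432919442653656, 0.5970374345779419), 7.402882099151611) [[ 0.5338755   0.39256233]
 [ 0.61080116 -0.19949858]
 [ 0.85206515 -0.1681515 ]
 [ 0.7751395   0.42390943]]
knobpts 103 [0.58705871 0.19327355 0.27225471] [0.57778646 0.17975856 0.26008665] [0.60055595 0.20033302 0.28214314]
```

```bash
cat >> h.py <<'E'
yaw=0.0376; ex=np.array([np.cos(yaw),-np.sin(yaw),0]); ey=np.array([np.sin(yaw),np.cos(yaw),0]); ez=np.array([0,0,1.])
O=np.array([.603,.156,0])
def W(c): return O+c[0]*ex+c[1]*ey+c[2]*ez   # cage->world
def delta(g):  # grasp point world -> tool-axes shift
    s=ctrl.get_state(); R=cv2.Rodrigues(s["tool_rot"])[0]
    return np.round(R.T@(np.array(g)+[0,0,.1635]-s["position"]),4), np.round(np.arctan2(R[1,0],R[0,0]),4)
E
python3 - <<'E'
from h import *
print(delta([.5,-.3,.30]),delta([.569,.0135,.30]))
E
```

```text
(array([ 0.3741, -0.2027, -0.0594]), np.float64(0.3338)) (array([ 0.5421, -0.4762, -0.059 ]), np.float64(0.3338))
```

```bash
python3 -m inch '{"plan": [[0.04, -0.02, -0.03, 0, 1], [0.08, -0.04, -0.06, 0.05, 0.5], [0.12, -0.065, -0.06, 0.1, 0.5], [0.165, -0.09, -0.06, 0.15, 0.5], [0.205, -0.11, -0.06, 0.2, 0.5], [0.25, -0.135, -0.06, 0.25, 0.5], [0.29, -0.16, -0.06, 0.3, 0.5], [0.335, -0.18, -0.06, 0.35, 0.5], [0.374, -0.203, -0.06, 0.37, 0.5], [0.4, -0.245, -0.06, 0.37, 0.5], [0.425, -0.285, -0.06, 0.37, 0.5], [0.45, -0.325, -0.06, 0.37, 0.5], [0.475, -0.365, -0.06, 0.37, 0.5], [0.5, -0.407, -0.06, 0.37, 0.5], [0.525, -0.447, -0.06, 0.37, 0.5], [0.542, -0.476, -0.06, 0.37, 0.5], [0.542, -0.476, -0.06, 0.37, 0.5], [0.542, -0.476, -0.06, 0.37, 0.5]]}'
python3 - <<'E'
from h import *
I,D=ctrl.get_image("scene"); cv2.imwrite("pics/s1.png",cv2.resize(I[130:330,155:420,::-1],None,fx=3,fy=3))
print(delta([.569,.0135,.212]),ctrl.get_state()["ft_force"])
E
```

```text
time: 1.9
position: [0.569, 0.014, 0.4642]
tool_rot: [3.141, -0.053, -0.001]
ft_force: [-0.4, -0.8, -0.2]
grip_width: 0.499
grip_force: 0.0
(array([ 0.    , -0.0012,  0.0887]), np.float64(-0.0367)) [ 0.50355246 -0.82626824  0.11267546]
```

View pics/s1.png

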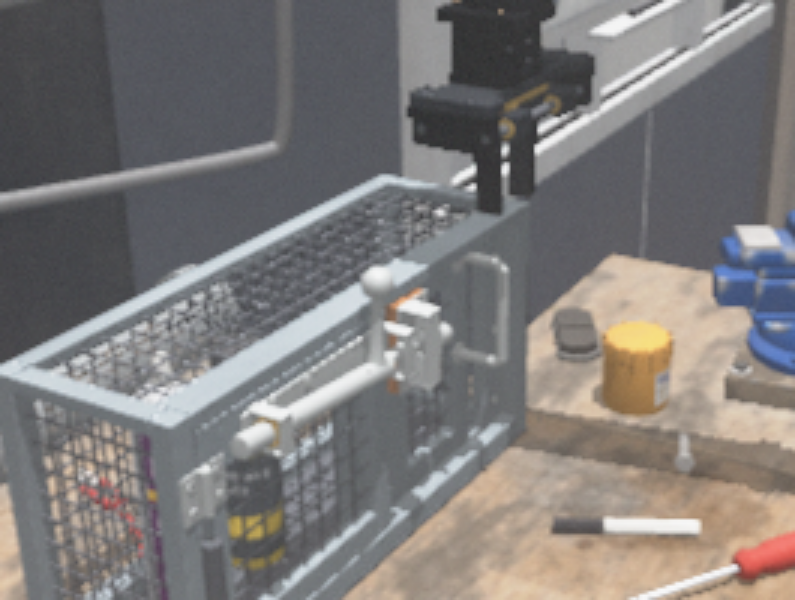

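The fingers, at crop (500,205), hang straight above the handle top at (495,262), so I'm descending to straddle it.

```bash
python3 -m inch '{"plan": [[0, 0, 0.03, 0, 0.5], [0, 0, 0.06, 0, 0.5], [0, 0, 0.088, 0, 0.5], [0, 0, 0.088, 0, 0.5]]}'; python3 -m inch '{"plan": [[0, 0.01, 0, 0, 0.5], [0, 0.017, 0, 0, 0.5], [0, 0.022, 0, 0, 0.5], [0, 0.025, 0, 0, 0.5], [0, 0.025, 0, 0, 0.5]]}'
```

```text
time: 2.35
position: [0.5676, 0.0106, 0.3725]
tool_rot: [3.14, -0.062, -0.013]
ft_force: [0.2, -0.7, 0.4]
grip_width: 0.495
grip_force: 0.0
time: 2.85
position: [0.5685, -0.0121, 0.378]
tool_rot: [3.141, -0.058, 0.003]
ft_force: [-0.7, 2.5, 1.9]
grip_width: 0.503
grip_force: 1.2
```

In contact with the handle (ft_y about 3 N). I'll keep pushing.

```bash
for i in 1; do python3 -m inch '{"plan": [[0, 0.003, 0, 0, 0.5], [0, 0.006, 0, 0, 0.5], [0, 0.009, 0, 0, 0.5], [0, 0.012, 0, 0, 0.5], [0, 0.012, 0, 0, 0.5]]}'; done; python3 -m inch '{"plan": [[0, 0.003, 0, 0, 0.5], [0, 0.006, 0, 0, 0.5], [0, 0.008, 0, 0, 0.5], [0, 0.008, 0, 0, 0.5]]}'
```

```text
time: 3.35
position: [0.5678, -0.0247, 0.3768]
tool_rot: [3.14, -0.058, 0.001]
ft_force: [1.4, 2.6, 1.4]
grip_width: 0.502
grip_force: 1.3
time: 3.75
position: [0.5676, -0.0294, 0.3767]
tool_rot: [-3.137, 0.053, -0.001]
ft_force: [2.4, 9.6, 2.4]
grip_width: 0.501
grip_force: 4.7
```

```bash
python3 -m inch '{"plan": [[0, 0.004, 0, 0, 0.5], [0, 0.006, 0, 0, 0.5], [0, 0.006, 0, 0, 0.5], [0, 0.006, 0, 0, 0.5]]}'; python3 - <<'E'
from h import *
I,D=ctrl.get_image("scene"); cv2.imwrite("pics/s2.png",cv2.resize(I[185:335,205:355,::-1],None,fx=4,fy=4,interpolation=cv2.INTER_CUBIC))
E
```

```text
time: 4.15
position: [0.5677, -0.0308, 0.3765]
tool_rot: [-3.13, 0.046, -0.002]
ft_force: [3.3, 18.5, 1.1]
grip_width: 0.499
grip_force: 9.2
```

View pics/s2.png

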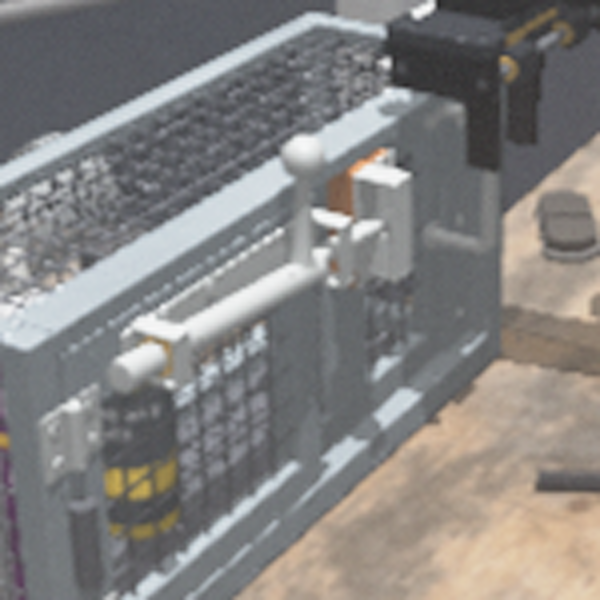

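The push force rose from 9.6 to 18.5 N with almost no motion. The keeper, at crop (385,225), has clearly moved away from the gate, so the panel is flush. The knob is still at crop (302,155). Next: back off, lift clear, and go over the knob.

```bash
python3 -m inch '{"plan": [[0, -0.008, 0, 0, 0.5], [0, -0.021, 0, 0, 0.5], [0, -0.021, -0.03, 0, 0.5], [0, -0.021, -0.075, 0, 0.7], [0, -0.021, -0.115, 0, 0.7], [0, -0.06, -0.115, 0, 0.7], [0.005, -0.1, -0.115, 0, 0.7], [0.01, -0.14, -0.115, 0, 0.7], [0.01, -0.18, -0.115, 0, 0.7], [0.012, -0.21, -0.115, 0, 0.7], [0.012, -0.225, -0.115, 0, 0.7], [0.012, -0.225, -0.115, 0, 0.7], [0.012, -0.225, -0.115, 0, 0.7]]}'
python3 - <<'E'
from h import *
print(delta([.588,.1865,.266]))
for n in("scene","top"):
    I,D=ctrl.get_image(n); 
    c=I[170:270,230:330] if n=="scene" else I[170:250,230:330]
    cv2.imwrite(f"pics/{n}3.png",cv2.resize(c[:,:,::-1],None,fx=5,fy=5,interpolation=cv2.INTER_CUBIC))
E
```

```text
time: 5.5
position: [0.5879, 0.1846, 0.4912]
tool_rot: [3.138, -0.06, -0.001]
ft_force: [0.1, -1.2, 0.2]
grip_width: 0.698
grip_force: 0.0
(array([ 0.0001, -0.002 ,  0.0617]), np.float64(-0.0384))
```

View pics/scene3.png

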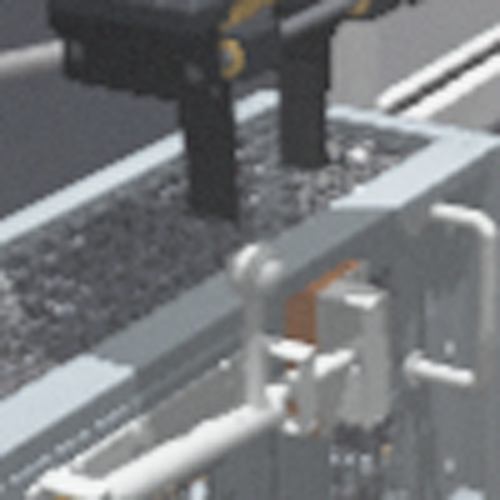

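The fingertips, at crop (212,215) and (305,165), have their midpoint straight above the knob at (257,262). Descend and grip.

```bash
python3 -m inch '{"plan": [[0, -0.001, 0.03, 0, 0.7], [0, -0.002, 0.055, 0, 0.7], [0, -0.002, 0.064, 0, 0.7], [0, -0.002, 0.064, 0, 0.7], [0, -0.002, 0.064, 0, 0.25], [0, -0.002, 0.064, 0, 0.25], [0, -0.002, 0.064, 0, 0.15], [0, -0.002, 0.064, 0, 0.15], [0, -0.002, 0.064, 0, 0.15]]}' 40;  python3 -m inch '{"plan": [[0, 0, 0, 0, 0.15], [0, 0, 0, 0, 0.15]]}'
```

```text
time: 6.5
position: [0.5875, 0.1885, 0.4281]
tool_rot: [3.141, -0.057, 0.001]
ft_force: [-0.2, -1.2, 0.9]
grip_width: 0.329
grip_force: 0.6
time: 6.7
position: [0.5876, 0.1882, 0.4278]
tool_rot: [3.14, -0.058, 0.0]
ft_force: [0.3, -2.3, 1.3]
grip_width: 0.266
grip_force: 39.9
```

```bash
python3 -m inch '{"plan": [[0, 0, -0.003, 0, 0.15], [0, -0.001, -0.006, 0, 0.15], [0, -0.001, -0.006, 0, 0.15], [0, -0.001, -0.006, 0, 0.15]]}'; python3 -m inch '{"plan": [[0, -0.003, -0.003, 0, 0.15], [0, -0.005, -0.006, 0, 0.15], [0, -0.005, -0.006, 0, 0.15], [0, -0.005, -0.006, 0, 0.15]]}'; python3 - <<'E'
from h import *
for n in("scene","top"):
    I,D=ctrl.get_image(n); 
    c=I[170:290,205:345] if n=="scene" else I[170:250,230:330]
    cv2.imwrite(f"pics/{n}4.png",cv2.resize(c[:,:,::-1],None,fx=5,fy=5,interpolation=cv2.INTER_CUBIC))
E
```

```text
time: 7.1
position: [0.5873, 0.1897, 0.4326]
tool_rot: [3.141, -0.056, -0.003]
ft_force: [1.6, 0.3, -7.8]
grip_width: 0.266
grip_force: 40.1
time: 7.5
position: [0.5876, 0.1948, 0.4403]
tool_rot: [-3.141, 0.057, -0.001]
ft_force: [-0.1, -0.9, -4.7]
grip_width: 0.266
grip_force: 40.1
```

View pics/scene4.png

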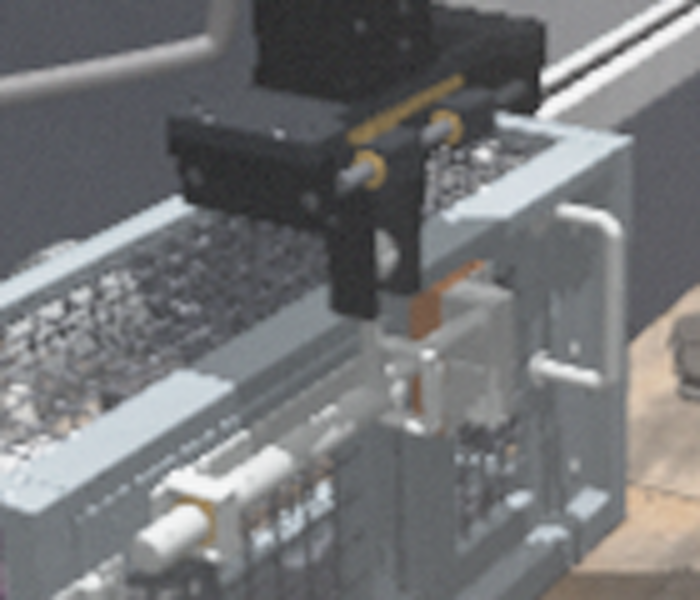

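The ball at crop (390,255) is held, raised 12.5 mm with a 4.7 N load, as expected for level. I'll draw in stages and watch the force.

```bash
python3 -m inch '{"plan": [[0, -0.003, 0, 0, 0.15], [0, -0.006, 0, 0, 0.15], [0, -0.009, 0, 0, 0.15], [0, -0.012, 0, 0, 0.15], [0, -0.015, 0, 0, 0.15], [0, -0.018, 0, 0, 0.15], [0, -0.018, 0, 0, 0.15]]}'
```

```text
time: 8.3
position: [0.5882, 0.2135, 0.4397]
tool_rot: [-3.14, 0.055, -0.0]
ft_force: [1.3, 0.5, -4.9]
grip_width: 0.267
grip_force: 40.1
```

No snag (ft_y about 0). Continuing the draw.

```bash
python3 -m inch '{"plan": [[0, -0.004, 0, 0, 0.15], [0, -0.008, 0, 0, 0.15], [0, -0.012, 0, 0, 0.15], [0, -0.016, 0, 0, 0.15], [0, -0.020, 0, 0, 0.15], [0, -0.020, 0, 0, 0.15], [0, -0.020, 0, 0, 0.15]]}'
```

```text
time: 9.0
position: [0.5895, 0.2307, 0.4402]
tool_rot: [3.137, -0.06, 0.0]
ft_force: [-0.8, -5.9, 0.6]
grip_width: 0.264
grip_force: 40.0
```

```bash
python3 -m inch '{"plan": [[0, -0.002, 0, 0, 0.15], [0, -0.004, 0, 0, 0.15], [0, -0.004, 0, 0, 0.15], [0, -0.004, 0, 0, 0.15]]}'; python3 - <<'E'
from h import *
for n in("scene",):
    I,D=ctrl.get_image(n); 
    c=I[170:290,205:345]
    cv2.imwrite(f"pics/{n}5.png",cv2.resize(c[:,:,::-1],None,fx=5,fy=5,interpolation=cv2.INTER_CUBIC))
s=ctrl.get_state(); print(s["position"],s["ft_force"])
E
```

```text
time: 9.4
position: [0.5902, 0.2322, 0.4408]
tool_rot: [3.132, -0.064, 0.001]
ft_force: [-3.0, -11.6, 3.7]
grip_width: 0.261
grip_force: 39.8
[0.59017861 0.23222112 0.44081095] [ -2.41223146 -11.57552885   3.57134995]
```

View pics/scene5.png

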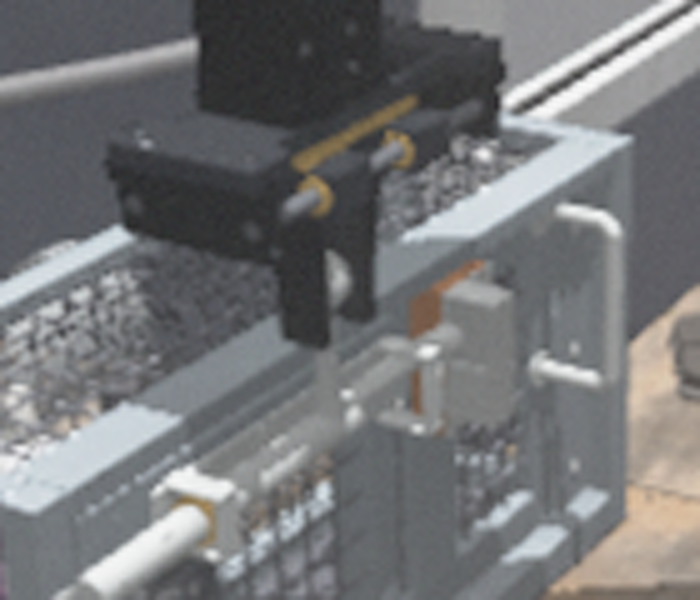

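The handle (615,290) hasn't moved since the last picture. The bolt is against its drawn stop: 44 mm of knob travel, with resistance only at the end. I'll ease off slightly and test the gate by swinging a few degrees.

```bash
python3 -m inch '{"plan": [[0, 0.002, 0, 0, 0.15], [-0.003, 0.0015, 0, 0.02, 0.15], [-0.006, 0.001, 0, 0.04, 0.15], [-0.009, 0.001, 0, 0.06, 0.15], [-0.012, 0, 0, 0.08, 0.15], [-0.018, -0.001, 0, 0.12, 0.15], [-0.018, -0.001, 0, 0.12, 0.15], [-0.018, -0.001, 0, 0.12, 0.15]]}'
```

```text
time: 10.25
position: [0.5721, 0.235, 0.4407]
tool_rot: [3.125, -0.25, 0.003]
ft_force: [-0.3, -9.8, -0.1]
grip_width: 0.265
grip_force: 39.9
```

The gate follows freely, so the bolt is clear of the keeper. The tool frame turned with the gate, so the same arc table applies for the remaining 0.40 rad.

```bash
python3 -m inch '{"plan": [[-0.006, 0.001, 0, 0.04, 0.15], [-0.012, 0, 0, 0.08, 0.15], [-0.018, -0.001, 0, 0.12, 0.15], [-0.024, -0.0025, 0, 0.16, 0.15], [-0.0295, -0.004, 0, 0.2, 0.15], [-0.035, -0.006, 0, 0.24, 0.15], [-0.041, -0.008, 0, 0.28, 0.15], [-0.0465, -0.0105, 0, 0.32, 0.15], [-0.052, -0.013, 0, 0.36, 0.15], [-0.057, -0.016, 0, 0.4, 0.15], [-0.057, -0.016, 0, 0.4, 0.15], [-0.057, -0.016, 0, 0.4, 0.15], [-0.057, -0.016, 0, 0.4, 0.15], [-0.057, -0.016, 0, 0.4, 0.15]]}'
python3 - <<'E'
from h import *
for n in("scene","top"):
    I,D=ctrl.get_image(n); 
    c=I[170:320,195:355] if n=="scene" else I[150:270,195:395]
    cv2.imwrite(f"pics/{n}6.png",cv2.resize(c[:,:,::-1],(800,750*600//750) if 0 else None,fx=4,fy=4,interpolation=cv2.INTER_CUBIC))
s=ctrl.get_state(); print(s["position"],s["ft_force"],s["qd"])
E
```

```text
time: 11.65
position: [0.5174, 0.2613, 0.4401]
tool_rot: [3.016, -0.863, 0.001]
ft_force: [-1.0, -7.8, -1.0]
grip_width: 0.265
grip_force: 40.0
[0.51747774 0.26128641 0.44012848] [-1.6208757  -7.01231332 -0.43912053] [ 5.49642232e-03 -1.03763735e-03 -4.77397196e-04 -2.07541927e-05
 -1.66977636e-03 -1.60855289e-03  7.19719165e-04]
```

View pics/scene6.png

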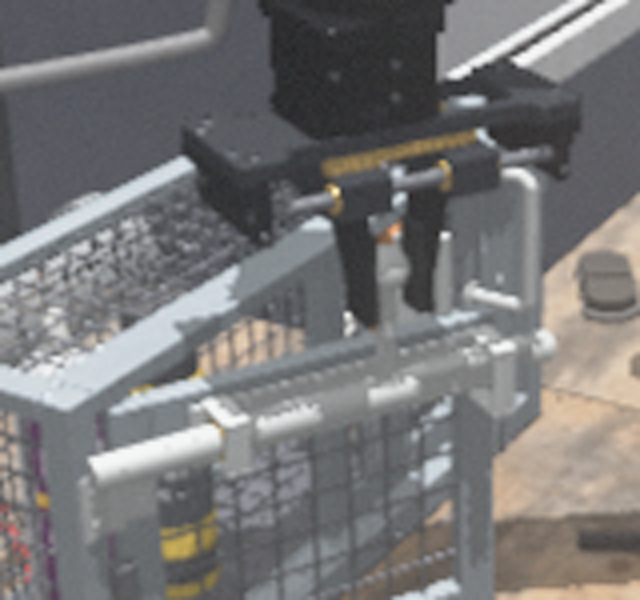

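The gate is about 0.54 rad open and held by the knob. The bolt is drawn, and the panel handle (530,240) hasn't moved. Handing in.

```bash
python3 -m inch '{"plan": [[0, 0, 0, 0, 0.15], [0, 0, 0, 0, 0.15], [0, 0, 0, 0, 0.15]]}'; python3 -c "
from bench import ctrl; print(ctrl.close_job())"
```

```text
time: 12.05
position: [0.5175, 0.2612, 0.4401]
tool_rot: [3.016, -0.864, 0.001]
ft_force: [-0.9, -7.2, 0.1]
grip_width: 0.266
grip_force: 40.0
the job is handed in; nothing more can be done
None
```

The job is handed in at 12 s (no verdict was returned): by my readings the panel is flush, the bolt is fully drawn and clear, the gate is held steady at about 30 degrees open, and the arm kept clear of the bystanders.

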